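# Hold the calibration lever with the check weight on the scale

## Task

Calibrate the bench scale: gently set the largest of the three steel check weights upright on the centre of the sprung pan and let go of it. Then push the sloping spring lever of the switch box down until it is level, halfway through its swing, and finish while still holding it there with the fingers: released it is off, and it must never be forced down near its lower stop, nor the pan down near its own. Leave the two smaller weights and the multimeter where they are.

Things in the scene. Friction and masses are not known exactly. Their poses are not given: they have to be found in the camera images.
- weight_large: The largest check weight, plain steel, 500 g, standing on the bench: a cylinder 44 mm in diameter and 42 mm high, with a knob on top (neck 18 mm, head 26 mm in diameter, head from 52 to 66 mm up); 66 mm high in all. Origin at the centre of the underside, z up. It may stand in any of three places in a row running away from the robot, among the two smaller weights.
- weight_medium: Middle-sized check weight of the same shape, 200 g: 32 mm in diameter, 50 mm high with its knob. Origin at the centre of the underside. Leave it alone.
- weight_small: Smallest check weight of the same shape, 100 g: 24 mm in diameter, 38 mm high with its knob. Origin at the centre of the underside. Leave it alone.
- multimeter: Hand multimeter lying face up beyond the weights, 75 x 140 x 47 mm, 350 g, origin at the centre of the underside. Leave it alone.
- scale: Bench scale, fixed to the bench on the left or the right: grey housing 180 mm (x) by 200 mm (y) by 45 mm high, display on its -x side, with a round aluminium pan above it. Origin at the centre of the underside.
- pan_center (a point): Centre of the pan's top face, which carries a small dark spot 24 mm in diameter; it sinks with the pan. The pan is a flat rimless disc 136 mm in diameter, its top 75 mm above the bench when empty, over the centre of the housing.
- pan (a joint): How far the pan has sunk, m: 0 empty, 0.020 at its lower stop. Spring about 0.7 N per mm, so the large weight alone sinks it about 7 mm.
- switch_box: Grey box fixed on the other side from the scale: base 190 (x) x 90 (y) x 28 mm high, two cheeks up to 95 mm near its +x end that carry the hinge of a lever reaching to the box's -x. Hinge axis along the box's y, 60 mm to +x of the origin, 80 mm up. Origin at the centre of the underside.
- lever_pad (a point): Place to press: middle of the top face of the square black pad (50 x 50 x 12 mm) at the lever's free end; moves with the lever. Height above the bench: 111 mm released, 86 mm level, 61 mm at the lower stop. Horizontal distance from the hinge axis: 79 mm released, 85 mm level. Its axes are those of the box when released.
- lever (a joint): Angle of the lever, rad, growing as it is pressed: 0 released (sloping up 0.3 rad towards the free end), 0.3 level, 0.6 at the lower stop. It springs back; the pad needs about 5 N to start moving, 8 to 9 N when level and 12 to 13 N at the stop.

How it is judged:
On the way, in this order (a step that is already met when the one before it is completed fails the run):
1. the largest weight stands released and at rest on the centre of the pan (horizontal distance between weight_large and pan_center below 0.012 m and z of weight_large in the frame of pan_center between -0.004 and 0.004 m and angle between weight_large's own z axis and vertical below 0.1 rad and value of joint pan above 0.004 m and contact force between the fingers and weight_large below 0.05 N and linear speed of weight_large below 0.02 m/s), for 0.3 s.
2. the fingers hold the lever level (value of joint lever between 0.21 and 0.39 rad and contact force between the fingers and switch_box above 2 N), for 0.5 s.
At the end, for the whole second after the job is handed in: The largest weight stands upright (0.1 rad) and at rest on the pan, released, within 12 mm of its centre; the fingers press the lever (over 2 N) and hold it at 0.21 to 0.39 rad; the smaller weights and the multimeter are within 20 mm of their starts (all of step 1 and all of step 2 and distance of each of weight_medium, weight_small, multimeter from where it was at the start of the episode below 0.02 m); the arm keeps its last pose, push and grip.
It fails at once if the lever is forced down near its lower stop (over 0.52 rad) (value of joint lever above 0.52 rad).
It fails at once if the pan is forced down near its stop (over 18 mm) (value of joint pan above 0.018 m).
It fails at once if a smaller weight or the multimeter is moved more than 20 mm (distance of any of weight_medium, weight_small, multimeter from where it was at the start of the episode above 0.02 m).
It also fails if it takes over 54 s, if anything falls off the work surface, if the arm or the gripper's body presses on something with over 40 N, if the wrist force passes 120 N, or if a joint passes its speed limit or range.

## Robot

A 6-joint arm with a two-finger parallel gripper is mounted at the origin on the work surface. World frame = base frame: x ahead of the robot, y to its left, z up, the work surface at z = 0. Lengths are in m, angles in rad, forces in N, time in s.
With the tool pointing down it reaches from about 0.25 to 0.775 m from the base axis. Payload 4 kg.
Tool frame: the origin (TCP) lies between the finger pads; the fingertips stand 14 mm ahead of it and the grasp point (between the pads) lies 5 mm behind it (tip_reach is the distance from the TCP to the fingertips, in m); z points along the fingers, y is the line along which they close (so a half turn about z gives the same grasp; the last joint's range is limited). The gripper opens to 94 mm and grips with 3 to 60 N. Pads are 16 mm wide; open, the fingers measure 119 mm over their backs; the gripper's body (75 mm by 177 mm) begins 78 mm behind the grasp point.
Start: joints at [-1.377, 0.087, 1.371, -0, 1.684, -0.103], TCP at [0.161, -0.526, 0.22] pointing down, gripper open.
Joint ranges: [-3.1, 3.1], [-0.76, 2.03], [0.27, 2.55], [-1.08, 4.22], [0.17, 2.65], [-2.57, 2.57]. Speed limits (rad/s): [2.79, 2.79, 3.14, 3.14, 3.14, 3.14].

## Interface

Orientations are given as [roll, pitch, yaw] about the fixed x, y, z axes, in that order (R = Rz(yaw) Ry(pitch) Rx(roll)).
In Python, from bench import * gives the robot as it stands. The module is installed in compiled form; this text tells all that it offers.
- The arm moves only by the tool servo_tool, never from a script. Its argument "targets" is a list of rows, each a list of 4 numbers: the shift along the tool's x, y, z in cm, then the turn about the tool's z in degrees. A call has 1 to 8 rows; each row is the pose to reach, as a shift and turn from the pose commanded when the call began, along the tool's axes at that moment; what a row does not reach only later rows make up. A row lasts 1/8 s, in which the tool goes at most 62.5 mm and 10.7 degrees, less where a joint would pass 70% of its speed; a pose out of reach is approached as far as the arm can. A call with a gripper value outside its range is refused whole. "claw" is the closure in counts, from 0 (fully open) to 255 (shut), set as the call begins (left out, the last holds). The fingers move at their own pace and stop on an object; the grip force is fixed at half the most. Time passes only in rows, so rows that repeat a pose let the fingers close. It gives the time, the measured TCP pose, the force, the opening and the grip force at its end, in the units of the state.
- get_obs(): the state, without advancing time (a new reading comes with each control period).
- snapshot(name): name is "scene" or "top" or "wrist"; returns the picture (480x640x3 uint8, blue, green, red); there is no depth.
- camera_model(name): a dict with "camera_matrix" (3x3 intrinsics, pixels), "camera_from_world" (4x4, takes a point from world to camera coordinates). Camera axes: x right, y up, looking along -z (the intrinsics and any distortion apply to the point x, -y, -z); pixel columns grow to the right and rows downward; lengths in m; the calibration is good to about 2 mm. The wrist camera is an equidistant fisheye: a pixel r from the principal point sees the ray r / f radians off the axis. A picture is of the moment at which its call begins: read the wrist's pose just before it. camera_model takes no time and is no camera call; for the wrist camera it gives the pose at the moment of the call.
- close_job(): hands the job in; it is judged then, once.
The state is a dict: "time": time; "joint_positions": joint angles; "qvel": joint speeds; "joint_torque": joint torques, N m; "tool_pos": TCP position; "ee_rot": TCP orientation; "wrist_force": force on the tool from outside, world axes, zero at the start; "wrist_torque": the same for the moment, N m; "width": finger opening in m; "finger_force": force on a finger pad.
Only numpy, scipy, OpenCV 4.12 (cv2) and the standard library are available. Lean on these libraries where they do the work, as an engineer would, in place of code of your own. Each camera call takes 0.05 s, during which the arm holds its last target. There are 200 camera calls.

## Working session

There is one attempt and no reset: what is moved stays moved. The work goes in short steps, Python scripts to look and compute and a tool call to move; the robot and the scene stay as the last step left them, time stands still between calls to the robot, and variables do not carry over. Pictures are saved under pics/ and viewed, at most 10 in all, crops included, and the job is handed in when it is done.

Besides the shell and the picture viewer there is one more tool, called by a JSON object that holds its "api" and its "payload". servo_tool: Moves the arm, as the interface text tells. Its arguments: {"type":"object","properties":{"targets":{"type":"array"},"claw":{"type":"number"}},"required":["targets"]}

```bash
mkdir -p pics; python3 - <<'E'
from bench import *
import cv2,numpy as np
o=get_obs();print(o)
for n in("scene","top"):
    im=snapshot(n);cv2.imwrite(f"pics/{n}0.png",im);m=camera_model(n);print(n,m)
print(camera_model("wrist"))
E
```

```text
{'time': 0.0, 'joint_positions': array([-1.37710321e+00,  8.79424585e-02,  1.37224874e+00, -9.78286873e-06,
        1.68355964e+00, -1.03100343e-01]), 'qvel': array([-0.00113759, -0.00124661,  0.00242771,  0.00163313,  0.00032737,
       -0.00060701]), 'joint_torque': array([-9.51444999e-04, -3.40186107e+01, -3.02428508e+01,  7.16836704e-02,
        3.28646181e-02, -1.56704932e-04]), 'tool_pos': array([ 0.16074449, -0.52545517,  0.21831378]), 'ee_rot': array([-3.13944494e+00, -2.12443270e-04,  2.96792139e-01]), 'wrist_force': array([ 0.13864702, -0.28529088,  0.59131825]), 'wrist_torque': array([0.00501329, 0.00466823, 0.0842054 ]), 'finger_force': 0.0, 'width': 0.09420549588352713}
scene {'camera_matrix': array([[582.7152936 ,   0.        , 331.1297908 ],
       [  0.        , 582.7152936 , 248.38251881],
       [  0.        ,   0.        ,   1.        ]]), 'camera_from_world': array([[ 0.08746616,  0.99605135, -0.01521132, -0.06324448],
       [-0.7961464 ,  0.07907361,  0.59991523,  0.41451761],
       [ 0.59874918, -0.04036184,  0.79991896, -1.42132138],
       [ 0.        ,  0. 
[... 221 characters left out ...]
a_from_world': array([[ 0.02231345, -0.99974944,  0.00178126, -0.01420137],
       [ 0.9813126 ,  0.0222425 ,  0.19113048, -0.61277073],
       [-0.19112221, -0.0025168 ,  0.98156302, -0.92729792],
       [ 0.        ,  0.        ,  0.        ,  1.        ]])}
{'camera_matrix': array([[371.64829954,   0.        , 322.04917453],
       [  0.        , 371.64829954, 239.40136243],
       [  0.        ,   0.        ,   1.        ]]), 'camera_from_world': array([[ 0.29136198, -0.95661141, -0.00167222, -0.54897712],
       [ 0.92131186,  0.28108018, -0.26866037,  0.02721711],
       [ 0.25747361,  0.07673678,  0.96323352, -0.39105174],
       [ 0.        ,  0.        ,  0.        ,  1.        ]])}
```

View pics/scene0.png

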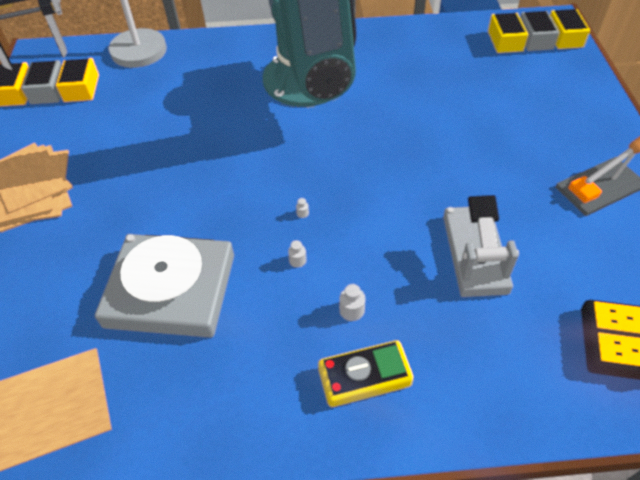

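View pics/top0.png

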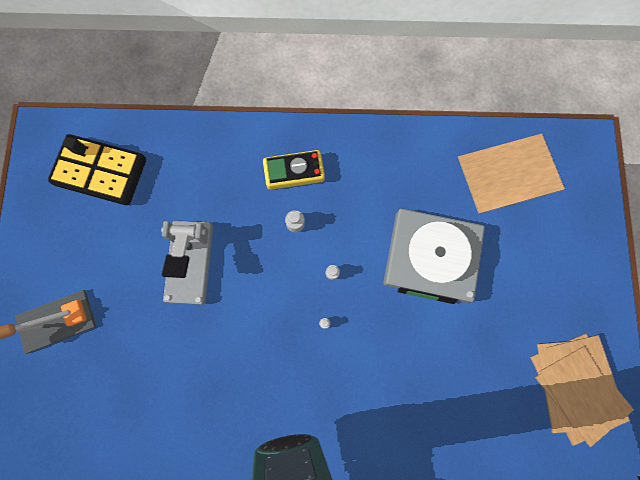

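The top view shows the large weight at (295,221), farthest out, with the multimeter at (295,170). The medium weight is at (333,272) and the small one at (325,323). The scale's pan spot is at (440,252), on the −y side. The switch box's black pad is at (176,266), on the +y side. The scene view agrees: large weight at (352,302), pan spot (161,267), pad (483,207).

```bash
cat > h.py <<'E'
import numpy as np,cv2
from bench import *
def ray(n,uv,m=None):
    m=m or camera_model(n);K=m["camera_matrix"];T=m["camera_from_world"]
    x=(uv[0]-K[0,2])/K[0,0];y=(uv[1]-K[1,2])/K[1,1]
    if n=="wrist":
        r=np.hypot(x,y);s=np.sin(r)/r if r>1e-9 else 1;d=np.array([x*s,-y*s,-np.cos(r)])
    else: d=np.array([x,-y,-1.])
    R=T[:3,:3];return -R.T@T[:3,3],R.T@d/np.linalg.norm(d)
def onz(n,uv,z,m=None):
    c,d=ray(n,uv,m);return c+d*(z-c[2])/d[2]
def tri(rs):
    A=0;b=0
    for c,d in rs:
        P=np.eye(3)-np.outer(d,d);A=A+P;b=b+P@c
    return np.linalg.solve(A,b)
def blob(mask,roi):
    x,y,w,h=roi;m=np.zeros_like(mask);m[y:y+h,x:x+w]=mask[y:y+h,x:x+w]
    c=max(cv2.findContours(m,0,2)[0],key=cv2.contourArea);M=cv2.moments(c)
    return c,np.array([M["m10"],M["m01"]])/M["m00"]
E
python3 - <<'E'
from h import *
im={n:cv2.imread(f"pics/{n}0.png") for n in("top","scene")}
g={n:cv2.cvtColor(i,6) for n,i in im.items()};hsv={n:cv2.cvtColor(i,40) for n,i in im.items()}
grey={n:((h[...,1]<70)&(h[...,2]>70)).astype(np.uint8) for n,h in hsv.items()}
dark={n:(v<60).astype(np.uint8) for n,v in g.items()}
spot={n:(v<130).astype(np.uint8) for n,v in g.items()}
def both(name,ms,rt,rs,z):
    r=[]
    for n,roi in(("top",rt),("scene",rs)):
        c,p=blob(ms[n],roi);r.append(ray(n,p));print(name,n,p.round(1),cv2.contourArea(c),cv2.boundingRect(c),onz(n,p,z).round(4))
    print("  tri",tri(r).round(4))
both("large",grey,(280,205,32,35),(335,280,35,45),.033)
both("med",grey,(322,260,24,24),(285,235,26,36),.025)
both("small",grey,(316,314,18,18),(292,195,20,26),.019)
both("spot",spot,(430,242,22,22),(150,257,22,20),.075)
both("pad",dark,(155,248,40,35),(462,190,42,35),.108)
both("meter",{n:((hsv[n][...,0]>18)&(hsv[n][...,0]<35)&(hsv[n][...,1]>150)).astype(np.uint8) for n in hsv},(255,145,80,50),(310,335,110,75),.04)
for roi in((150,215,70,95),):
    c,_=blob(grey["top"],roi);print("box",cv2.minAreaRect(c))
c,_=blob(dark["top"],(155,248,40,35));print([onz("top",q,.108).round(3) for q in cv2.boxPoints(cv2.minAreaRect(c))])
print("box edge corners",onz("top",(164,303),.028),onz("top",(207,304),.028),onz("top",(212,222),.028))
def cr(n,x,y,w,h):return cv2.resize(im[n][y:y+h,x:x+w],(400,300),interpolation=2)
cv2.imwrite("pics/m.png",np.vstack([np.hstack([cr("top",275,200,40,30),cr("scene",332,281,40,30+0)]),np.hstack([cr("top",140,212,120,90),cr("scene",430,185,100,75+0)])]))
E
```

```text
large top [294.6 220.9] 309.5 (285, 211, 20, 21) [0.6589 0.0405 0.033 ]
large scene [351.9 302.7] 707.5 (340, 284, 25, 37) [0.6664 0.0412 0.033 ]
  tri [0.661  0.0414 0.0242]
med top [332.1 272. ] 153.0 (325, 265, 15, 15) [ 0.5431 -0.0483  0.025 ]
med scene [296.9 254. ] 340.0 (289, 241, 17, 26) [ 0.5478 -0.0475  0.025 ]
  tri [ 0.5437 -0.0481  0.0195]
small top [324.3 322.9] 77.0 (319, 318, 11, 11) [ 0.4286 -0.0325  0.019 ]
small scene [302.1 208. ] 161.0 (297, 198, 12, 20) [ 0.432  -0.0315  0.019 ]
  tri [ 0.4286 -0.0321  0.0151]
spot top [439.9 251.4] 64.0 (435, 247, 10, 10) [ 0.5877 -0.2812  0.075 ]
spot scene [160.4 266.3] 58.0 (156, 262, 10, 9) [ 0.5878 -0.2805  0.075 ]
  tri [ 0.5877 -0.2809  0.075 ]
pad top [175.2 266.4] 453.0 (162, 255, 27, 23) [0.5375 0.2846 0.108 ]
pad scene [482.5 206.9] 527.5 (468, 196, 30, 26) [0.5388 0.2848 0.108 ]
  tri [0.5377 0.2852 0.1067]
meter top [297.4 178.9] 345.0 (264, 150, 60, 39) [0.7582 0.0366 0.04  ]
meter scene [366.9 385.5] 1034.0 (320, 342, 92, 64) [0.8213 0.0475 0.04  ]
  tri [ 0.7862  0.0472 -0.0409]
box ((184.4758758544922, 261.91033935546875), (50.853271484375, 82.44571685791016), 3.3664605617523193)
[array([0.517, 0.311, 0.108]), array([0.564, 0.312, 0.108]), array([0.562, 0.259, 0.108]), array([0.514, 0.259, 0.108])]
box edge corners [0.46433016 0.32806298 0.028     ] [0.46427092 0.23150024 0.028     ] [0.65306372 0.23267048 0.028     ]
```

View pics/m.png

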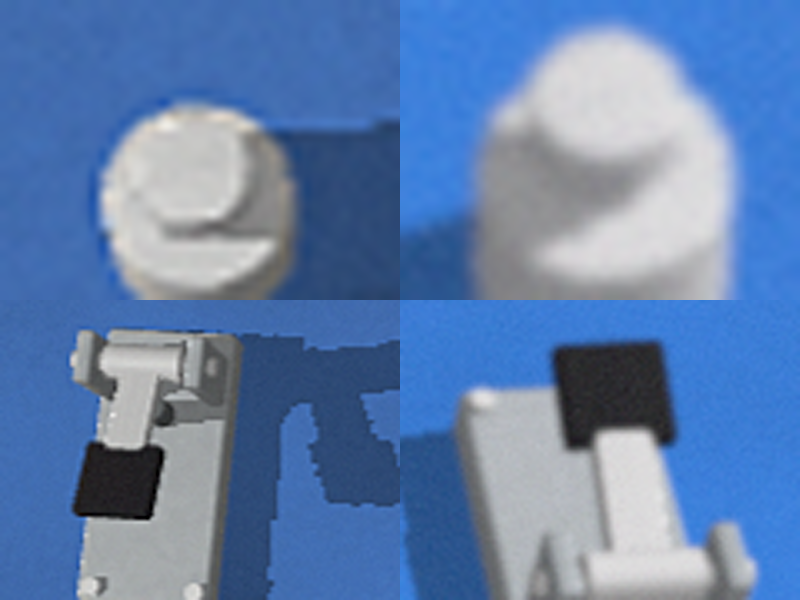

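The crops show the head's top disc centred at about (293.2,216.8) in the top view and (352.5,290.0) in the scene view. The box is aligned with world x, with its lever towards −x. I'll move over the weight.

{"api": "servo_tool", "payload": {"targets": [[64.6,-39.5,1,17],[64.6,-39.5,1,17],[64.6,-39.5,1,17],[64.6,-39.5,1,17],[64.6,-39.5,1,17],[64.6,-39.5,1,17],[64.6,-39.5,1,17],[64.6,-39.5,1,17]], "claw": 0}}

```text
time: 1.1
tool_pos: [0.492, -0.1515, 0.2125]
ee_rot: [3.141, 0.0, 0.0]
wrist_force: [0.9, -0.8, 0.4]
width: 0.0944
finger_force: 0.0
```

{"api": "servo_tool", "payload": {"targets": [[17.1,-19.3,0.3,0],[17.1,-19.3,0.3,0],[17.1,-19.3,0.3,0],[17.1,-19.3,0.3,0],[17.1,-19.3,0.3,0],[17.1,-19.3,0.3,0],[17.1,-19.3,0.3,0]]}}

```text
time: 1.98
tool_pos: [0.6615, 0.0382, 0.2103]
ee_rot: [3.141, 0.0, -0.002]
wrist_force: [-0.1, -0.1, -0.7]
width: 0.0941
finger_force: 0.0
```

```bash
python3 - <<'E'
from h import *
a=onz("top",(293.25,216.75),.066);b=onz("scene",(352.5,290.05),.066);print(a,b,tri([ray("top",(293.25,216.75)),ray("scene",(352.5,290.05))]))
o=get_obs();print(o["tool_pos"],o["ee_rot"])
m=camera_model("wrist");im=snapshot("wrist");cv2.imwrite("pics/w1.png",im)
np.save("w1.npy",m["camera_from_world"]);print(-m["camera_from_world"][:3,:3].T@m["camera_from_world"][:3,3])
E
```

```text
[0.66057687 0.04242534 0.066     ] [0.66204561 0.04222238 0.066     ] [0.66098215 0.04243356 0.0643342 ]
[0.6614565  0.03819294 0.21029742] [ 3.14095355e+00  1.65171905e-05 -1.64259333e-03]
[0.73962581 0.03829082 0.37493089]
```

View pics/w1.png

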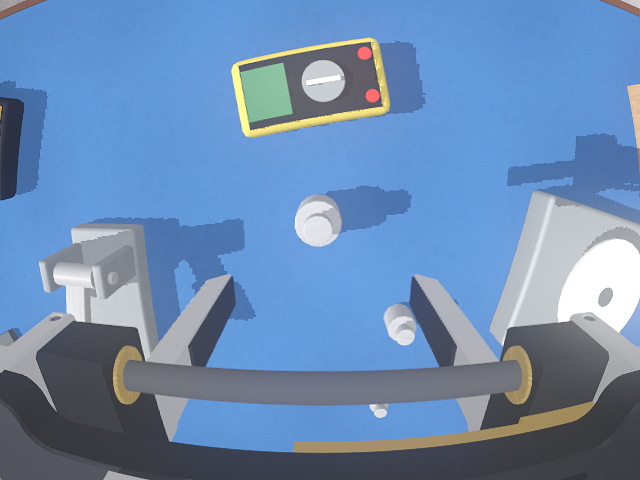

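The wrist view shows the head's top at about (318,228) and the body centred near (318,214). The multimeter's near edge runs from (248,135) to (388,107). The medium weight is at (402,330).

```bash
python3 - <<'E'
from h import *
m=camera_model("wrist");m["camera_from_world"]=np.load("w1.npy")
im=cv2.imread("pics/w1.png");h=cv2.cvtColor(im,40)
c,p=blob(((h[...,1]<70)&(h[...,2]>90)).astype(np.uint8),(285,180,70,75));print(p,cv2.boundingRect(c),onz("wrist",p,.033,m))
print("head",onz("wrist",(318,228),.066,m),"dmm",[onz("wrist",q,.04,m).round(3) for q in((248,135),(388,107))],"medium",onz("wrist",(404,335),.05,m),"spot",onz("wrist",(605,297),.075,m))
E
```

```text
[317.67895956 220.38784963] (295, 194, 47, 53) [0.66283405 0.04232811 0.033     ]
head [0.66356576 0.04170123 0.066     ] dmm [array([0.744, 0.105, 0.04 ]), array([ 0.769, -0.021,  0.04 ])] medium [ 0.54742244 -0.0450867   0.05      ] spot [ 0.58783767 -0.27922908  0.075     ]
```

{"api": "servo_tool", "payload": {"targets": [[0,-0.4,5,0],[0,-0.4,10,0],[0,-0.4,14,0],[0,-0.4,14,0],[0,-0.4,14,0]]}}

```text
time: 2.65
tool_pos: [0.6632, 0.0428, 0.0725]
ee_rot: [3.141, -0.004, -0.001]
wrist_force: [-0.7, 0.1, -0.3]
width: 0.0942
finger_force: 0.0
```

{"api": "servo_tool", "payload": {"targets": [[-0.1,0.1,2.5,0],[-0.1,0.1,4.6,0],[-0.1,0.1,4.6,0],[-0.1,0.1,4.6,0]]}}

```text
time: 3.15
tool_pos: [0.6619, 0.0426, 0.025]
ee_rot: [3.141, -0.002, 0.0]
wrist_force: [0.7, 0.6, 0.7]
width: 0.0939
finger_force: 0.0
```

{"api": "servo_tool", "payload": {"targets": [[0,0,0,0],[0,0,0,0],[0,0,0,0],[0,0,0,0],[0,0,0,0],[0,0,0,0],[0,0,0,0],[0,0,0,0]], "claw": 255}}

```text
time: 4.15
tool_pos: [0.6611, 0.0425, 0.0238]
ee_rot: [3.141, 0.0, 0.0]
wrist_force: [-1.0, -0.3, -0.2]
width: 0.0435
finger_force: 30.0
```

{"api": "servo_tool", "payload": {"targets": [[0,0,-1.5,0],[0,0,-5,0],[0,0,-10,0],[0,0,-15,0],[0,0,-15,0],[-1.5,6.4,-15,0],[-3,12,-15,0],[-4.5,18,-15,0]]}}

```text
time: 5.15
tool_pos: [0.614, -0.1381, 0.1695]
ee_rot: [-3.14, 0.006, 0.001]
wrist_force: [0.5, -0.4, -4.7]
width: 0.0435
finger_force: 30.0
```

{"api": "servo_tool", "payload": {"targets": [[-1.5,5.4,0,0],[-2.4,10.4,0,0],[-2.9,13.2,0,0],[-2.9,14.2,0,0],[-2.9,14.2,0,0],[-2.9,14.2,0,0]]}}

```text
time: 5.9
tool_pos: [0.5874, -0.2776, 0.1731]
ee_rot: [-3.14, 0.001, 0.002]
wrist_force: [0.3, -0.5, -4.9]
width: 0.0435
finger_force: 30.0
```

```bash
python3 - <<'E'
from h import *
o=get_obs();print(o["tool_pos"],o["ee_rot"],o["width"],o["wrist_force"])
m=camera_model("wrist");im=snapshot("wrist");cv2.imwrite("pics/w2.png",im);np.save("w2.npy",m["camera_from_world"])
E
```

```text
[ 0.58743645 -0.27759242  0.17309694] [-3.14017157e+00  9.45508907e-04  1.96759805e-03] 0.043488216314053314 [ 0.28785564 -0.4960313  -4.91185054]
```

View pics/w2.png

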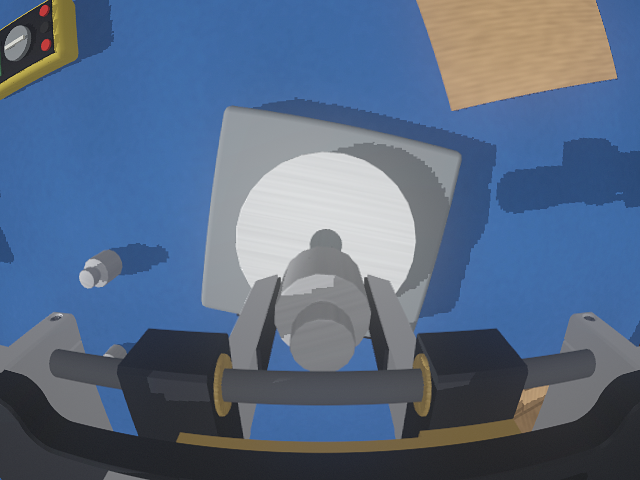

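The weight hangs upright above the pan, with the spot at about (326,240) just visible past its base. The yaw is square and the grip is intact, so I'll lower it with a 2.5 mm trim in y.

{"api": "servo_tool", "payload": {"targets": [[0,0.25,2.5,0],[0,0.25,5,0],[0,0.25,6.5,0],[0,0.25,7,0],[0,0.25,7.2,0],[0,0.25,7.2,0],[0,0.25,7.2,0]]}}

```text
time: 6.82
tool_pos: [0.5877, -0.2822, 0.103]
ee_rot: [3.141, -0.002, -0.0]
wrist_force: [-0.1, 0.1, -5.6]
width: 0.0432
finger_force: 30.0
```

{"api": "servo_tool", "payload": {"targets": [[0,0,0.2,0],[0,0,0.4,0],[0,0,0.6,0],[0,0,0.75,0],[0,0,0.75,0],[0,0,0.75,0]]}}

```text
time: 7.58
tool_pos: [0.5873, -0.282, 0.0948]
ee_rot: [3.141, -0.0, 0.0]
wrist_force: [0.3, -0.1, -2.1]
width: 0.0435
finger_force: 30.0
```

{"api": "servo_tool", "payload": {"targets": [[0,-0.1,0.15,0],[0,-0.1,0.25,0],[0,-0.1,0.25,0],[0,-0.1,0.25,0]]}}

```text
time: 8.07
tool_pos: [0.5874, -0.2813, 0.0924]
ee_rot: [3.141, -0.001, -0.0]
wrist_force: [-0.0, -1.5, -0.4]
width: 0.0434
finger_force: 30.0
```

{"api": "servo_tool", "payload": {"targets": [[0,0,0,0],[0,0,0,0],[0,0,0,0],[0,0,0,0],[0,0,0,0],[0,0,0,0],[0,0,0,0],[0,0,0,0]], "claw": 0}}

```text
time: 9.07
tool_pos: [0.5872, -0.2809, 0.0919]
ee_rot: [3.142, -0.0, 0.0]
wrist_force: [0.3, -0.4, 0.3]
width: 0.094
finger_force: 0.0
```

{"api": "servo_tool", "payload": {"targets": [[0,0,-1.5,0],[0,0,-4.5,0],[0,0,-9,0],[0,0,-14,0],[0,0,-14,0],[0,0,-14,0]]}}

```text
time: 9.82
tool_pos: [0.5871, -0.2808, 0.2324]
ee_rot: [3.141, -0.001, 0.0]
wrist_force: [-0.1, 0.2, -0.7]
width: 0.0938
finger_force: 0.0
```

```bash
python3 - <<'E'
from h import *
o=get_obs();print(o["tool_pos"],o["ee_rot"],o["width"],o["wrist_force"])
m=camera_model("wrist");w=snapshot("wrist");np.save("w3.npy",m["camera_from_world"]);t=snapshot("scene")
cv2.imwrite("pics/w3.png",w);cv2.imwrite("pics/s3.png",t)
cv2.imwrite("pics/m3.png",np.hstack([w[100:400,180:580],cv2.resize(t[210:330,90:250],(400,300),interpolation=2)]))
E
```

```text
[ 0.58712315 -0.28084199  0.23236419] [ 3.14113578e+00 -5.99303617e-04  6.60488260e-05] 0.09379718871294859 [-0.13122397  0.17161196 -0.65807064]
```

View pics/m3.png

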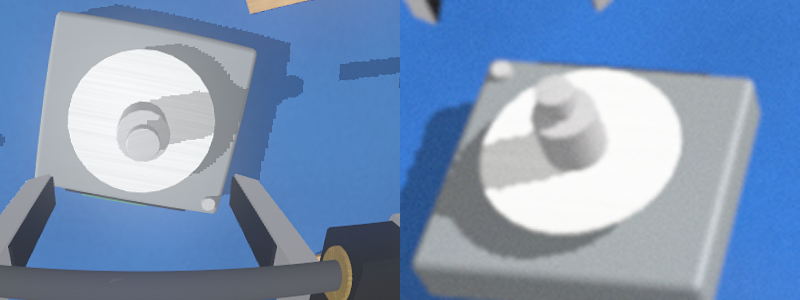

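The weight stands upright on the pan. In full-frame wrist pixels, the head's top is at (323,241) and the pan edge spans columns 248–395 and rows 148–293. I'll check how well it is centred.

```bash
python3 - <<'E'
from h import *
m=camera_model("wrist");m["camera_from_world"]=np.load("w3.npy")
f=lambda u,v,z:onz("wrist",(u,v),z,m).round(4)
print("head",f(323,242,.134));L,R,T,B=f(248,220,.068),f(395,220,.068),f(321,148,.068),f(321,293,.068)
print(L,R,T,B,(L+R)/2,(T+B)/2)
# scene
h=cv2.cvtColor(cv2.imread("pics/s3.png"),40)
print("scene head",onz("scene",(90+157/2.5,210+93/2.5),.134))
E
```

```text
head [ 0.59   -0.2814  0.134 ]
[ 0.5922 -0.2128  0.068 ] [ 0.592  -0.3478  0.068 ] [ 0.6568 -0.2799  0.068 ] [ 0.5199 -0.2797  0.068 ] [ 0.5921 -0.2803  0.068 ] [ 0.58835 -0.2798   0.068  ]
scene head [ 0.59160884 -0.27789041  0.134     ]
```

The weight is centred to within about 3 mm. I'll shut the fingers and move to the lever.

{"api": "servo_tool", "payload": {"targets": [[-0.6,-6,0,0],[-1.1,-12,0,0],[-1.6,-18,0,0],[-2.2,-24,0,0],[-2.8,-30,0,0],[-3.3,-36,0,0],[-3.9,-42,0,0],[-4.4,-48,0,0]], "claw": 255}}

```text
time: 10.92
tool_pos: [0.5419, 0.2008, 0.2299]
ee_rot: [3.141, 0.003, -0.0]
wrist_force: [1.5, -1.0, 1.2]
width: 0.0172
finger_force: 0.0
```

{"api": "servo_tool", "payload": {"targets": [[-0.6,-5,1,0],[-0.8,-8.5,3,0],[-0.8,-8.5,5,0],[-0.8,-8.5,6,0],[-0.8,-8.5,6,0],[-0.8,-8.5,6,0]]}}

```text
time: 11.68
tool_pos: [0.5356, 0.2837, 0.1726]
ee_rot: [-3.141, -0.001, -0.001]
wrist_force: [-0.1, 0.6, -0.4]
width: 0.0006
finger_force: 0.0
```

```bash
python3 - <<'E'
from h import *
o=get_obs();print(o["tool_pos"],o["ee_rot"],o["width"],o["wrist_force"])
w=snapshot("wrist");t=snapshot("scene")
cv2.imwrite("pics/m4.png",np.hstack([w[120:480,150:550],cv2.resize(t[150:294,400:560],(400,360),interpolation=2)]))
E
```

```text
[0.5356046  0.28367634 0.17260719] [-3.14128493e+00 -1.00316253e-03 -9.08884705e-04] 0.0006202132972372818 [-0.07468812  0.57723369 -0.40344253]
```

View pics/m4.png

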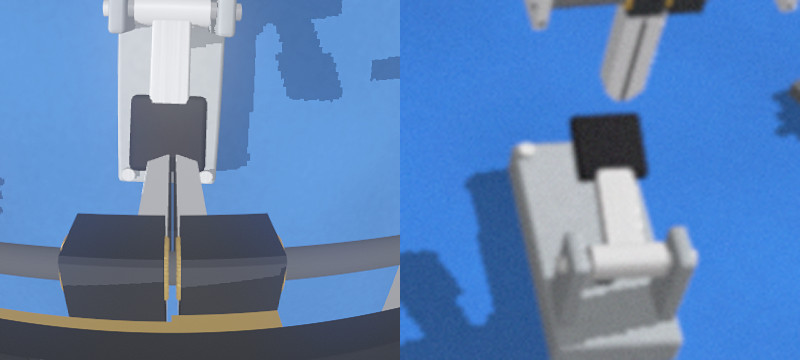

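The shut fingers hang over the black pad: tips at (172,158) in the left crop, with the pad centred at (168,132). Next I'll press down: first to contact, then slowly.

{"api": "servo_tool", "payload": {"targets": [[0,0,2,0],[0,0,4,0],[0,0,5,0],[0,0,5.5,0],[0,0,5.8,0],[0,0,5.8,0],[0,0,5.8,0]]}}

```text
time: 12.65
tool_pos: [0.5356, 0.2843, 0.1162]
ee_rot: [-3.141, -0.002, 0.0]
wrist_force: [-1.9, -0.4, 5.2]
width: 0.0006
finger_force: 2.6
```

{"api": "servo_tool", "payload": {"targets": [[0,0,0.4,0],[0,0,0.8,0],[0,0,1.2,0],[0,0,1.5,0],[0,0,1.6,0],[0,0,1.6,0],[0,0,1.6,0],[0,0,1.6,0]]}}

```text
time: 13.65
tool_pos: [0.5346, 0.2846, 0.1006]
ee_rot: [-3.141, -0.0, 0.0]
wrist_force: [-5.0, -0.0, 8.0]
width: 0.0005
finger_force: 4.0
```

```bash
python3 - <<'E'
from h import *
o=get_obs();print(o["tool_pos"],o["wrist_force"])
t=snapshot("scene");w=snapshot("wrist")
cv2.imwrite("pics/m5.png",np.hstack([cv2.resize(t[210:330,90:250],(400,300),interpolation=2),cv2.resize(t[160:280,400:560],(400,300),interpolation=2)]))
E
```

```text
[0.53462152 0.28456836 0.10055734] [-5.03929228 -0.04866743  8.0339532 ]
```

View pics/m5.png

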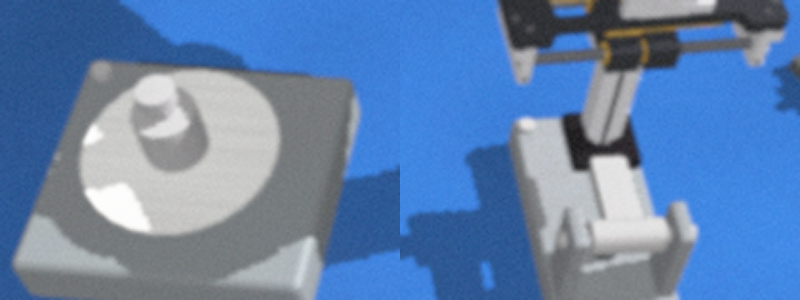

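The weight still stands on the pan, and the lever is level under the fingertips: tip height is about 86.6 mm and the push is 8 N. I'll hold it there, then hand in.

{"api": "servo_tool", "payload": {"targets": [[0,0,0,0],[0,0,0,0],[0,0,0,0],[0,0,0,0],[0,0,0,0],[0,0,0,0]]}}

```text
time: 14.5
tool_pos: [0.5346, 0.2846, 0.1005]
ee_rot: [-3.141, 0.0, 0.0]
wrist_force: [-5.1, -0.4, 7.5]
width: 0.0006
finger_force: 4.0
```

```bash
python3 -c "
from bench import *
o=get_obs();print(o['tool_pos'],o['wrist_force'],close_job())"
```

```text
the job is handed in; nothing more can be done
[0.53461967 0.28456015 0.10054371] [-5.12441468 -0.40479655  7.49967069] None
```

I handed the job in at about 14.5 s, with the largest weight upright and released within about 3 mm of the pan's centre and the fingers holding the lever about level with a 7.5–8 N push; the hand-in returned no verdict.

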